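Pull the blue circuit card from the rack and stand it in the card stand

ROBOT

A 7-joint arm with a two-finger parallel gripper is mounted at the origin on a cart in front of the work surface, level with it; the furniture and walls round the work are solid. World frame = base frame: x ahead of the robot, y to its left, z up, the work surface at z = 0. Lengths are in mm, angles in rad, forces in N, time in s.
With the tool pointing down it reaches from about 400 to 875 mm from the base axis. Payload 4.4 kg.
Tool frame: the origin (TCP) lies midway between the tips of the shut fingers; the grasp point (between the pads) lies 19 mm behind it; z points along the fingers, y is the line along which they close (so a half turn about z gives the same grasp; the last joint's range is limited). The gripper opens to 85 mm and grips with 20 to 120 N. Pads are 22 mm wide; open, the fingers measure 114 mm over their backs; the gripper's body (76 mm by 85 mm) begins 54 mm behind the grasp point. The pads swing forward as they close: fully open they stand 13 mm farther back than shut.
Start: joints at [1.04, 0.628, 0.038, 1.517, -0.027, 0.996, -0.02], TCP at [291.388, -581.043, 192.813] pointing down, gripper open.
Joint ranges: [-3.06, 3.06], [-0.37, 2.12], [-1.25, 1.32], [0.18, 2.47], [-1.1, 4.24], [0.23, 1.98], [-2.94, 2.94]. Speed limits (rad/s): [2.57, 2.57, 3.14, 3.14, 3.14, 3.14, 3.14].

INTERFACE

Orientations are given as [roll, pitch, yaw] about the fixed x, y, z axes, in that order (R = Rz(yaw) Ry(pitch) Rx(roll)).
In Python, from cell import monitor, cams, ctrl gives the robot as it stands.
- The arm moves only by the tool drive_tool, never from a script. Its argument "motion" is a list of rows, each an object with "fingers": the opening, from 0 (shut) to 1 (fully open); "linear": the shift along the tool's x, y, z in m, a list of three; "twist": the turn about the tool's z in rad. In form: [{"fingers": fingers, "linear": [x, y, z], "twist": twist}, ...]. A call has 1 to 5 rows; each row shifts and turns the commanded pose from where the row before left it, along the tool's axes as they then stand; what a row does not reach is not made up. A row lasts 1/12 s, in which the tool goes at most 41.7 mm and 7.16 degrees, less where a joint would pass 70% of its speed; a pose out of reach is approached as far as the arm can. A call with a gripper value outside its range is refused whole. The fingers move at their own pace and stop on an object; the grip force is fixed at half the most. Time passes only in rows, so rows that do not move let the fingers close. It gives the time, the measured TCP pose, the force, the opening and the grip force at its end, in the units of the state.
- monitor.read_state(): the state, without advancing time (a new reading comes with each control period).
- cams.get_image(name): name is "side" or "top"; returns a dict with "color" (400x640x3 uint8, blue, green, red), "K" (3x3 intrinsics, pixels), "R" (3x3) and "t" (3): a world point X has camera coordinates R X + t. Camera axes: x right, y down, z forward; pixel columns grow to the right and rows downward; lengths in mm; the calibration is good to about 2 mm. A picture is of the moment at which its call begins. There is no depth.
- ctrl.finish_job(): hands the job in; it is judged then, once.
The state is a dict: "clock": time; "qpos": joint angles; "qd": joint speeds; "tau": joint torques, N m; "eef_pos": TCP position; "tool_rot": TCP orientation; "force": force on the tool from outside, world axes, zero at the start; "torque": the same for the moment, N m; "width": finger opening in mm; "gripper_force": force on a finger pad.
Only numpy, scipy, OpenCV 4.12 (cv2) and the standard library are available. Lean on these libraries where they do the work, as an engineer would, in place of code of your own. Each camera call takes 0.05 s, during which the arm holds its last target. There are 200 camera calls.

TASK

Slide the blue circuit card straight up out of the slotted rack by the grip bar along its top edge, then lower it into the slot of the empty card stand until it rests on the bottom, let go of it there and leave it standing upright. Leave the green and the red card in the rack.

Things in the scene. Friction and masses are not known exactly. Their poses are not given: they have to be found in the camera images.
- card_blue: Blue circuit card with blue grip bar, upright in one of the rack's three slots. Board 90 mm wide (y), 3 mm thick (x); 100 mm tall (z) with the bar, which is its top 14 mm: 10 mm thick, 76 mm long, centred. 0.08 kg. Origin: middle of the bottom edge, x normal to the board, z up. It stands on the rack's floor, 6 mm over the table, its lower 49 mm between guides; slides up freely.
- card_green: Green circuit card with green grip bar, size and axes as the blue one, in another slot; stays there. The rack: fixed aluminium tray with black guide ribs, open on top, 176 x 120 mm, guides up to 55 mm over the table; three slots 6 mm wide, 55 mm apart along the cards' x; the cards' tops are 106 mm over the table.
- card_red: Red circuit card with a red grip bar, same size and axes as the blue one, in the remaining slot of the same rack; stays there.
- stand: Empty card stand, fixed: grey base 90 x 136 mm (x, y), white guides. Origin: on the table under the slot's middle, z up. Slot along y (card's x along stand's x, either way round), floor 8 mm over the table; 12 mm wide up to 48 mm, flaring to 44 mm at 66 mm (guides end at 67 mm). End plates 42 mm high leave a card 17 mm play either way in y. The card may lean up to 13 degrees in it.

How it is judged:
By the outcome, as a careful person would: the job done as asked, in the order asked, and still so for the second after the job is handed in, with the robot touching nothing.
It also fails if it takes over 45 s, if anything falls off the work surface, if the arm or the gripper's body presses on something with over 40 N, if the wrist force passes 120 N, or if a joint passes its speed limit or range.

## Working session

There is one attempt and no reset: what is moved stays moved. The work goes in short steps, Python scripts to look and compute and a tool call to move; the robot and the scene stay as the last step left them, time stands still between calls to the robot, and variables do not carry over. Pictures are saved under pics/ and viewed, at most 10 in all, crops included, and the job is handed in when it is done.

Besides the shell and the picture viewer there is one more tool, called after "Emit:" by a JSON object that holds its "fn" and its "kwargs", one argument or row to a line. drive_tool: Moves the arm, as the interface text tells. Its arguments: {"type":"object","properties":{"motion":{"type":"array"}},"required":["motion"]}

```bash
mkdir -p pics; ls; python3 - <<'E'
from cell import monitor,cams,ctrl
import cv2
s=monitor.read_state();print(s)
for n in("side","top"):
    im=cams.get_image(n);cv2.imwrite(f"pics/{n}0.png",im["color"]);print(n,im["K"],im["R"],im["t"])
E
```

```text
pics
{'clock': 0.0, 'qpos': array([ 1.04022789,  0.62934879,  0.03842941,  1.51839346, -0.02697012,
        0.99631191, -0.01998212]), 'qd': array([ 0.0015238 , -0.00054421,  0.00119096, -0.00020007,  0.00015547,
        0.00026188, -0.00054103]), 'tau': array([ 1.42607420e-03, -5.63400042e+01,  1.22645516e+00, -1.93444777e+01,
        1.09811078e-02,  1.03136350e-02, -2.83188922e-05]), 'eef_pos': array([ 291.04018594, -580.39719163,  191.8790863 ]), 'tool_rot': array([-3.13964936e+00,  4.41210175e-05,  4.64812195e-01]), 'force': array([-1.0863697 , -0.44409564,  0.10294738]), 'torque': array([-0.01243393,  0.01570155, -0.02690967]), 'gripper_force': 0.0, 'width': 85.30517938490448}
side [[508.17512272   0.         313.35989727]
 [  0.         508.17512272 197.20758931]
 [  0.           0.           1.        ]] [[-0.83304777 -0.55302577 -0.01392523]
 [-0.3029315   0.47709285 -0.82499389]
 [ 0.46288651 -0.68304093 -0.56497006]] [452.19571464 219.91954282 696.94465094]
top [[430.02843649   0.         314.24328873]
 [  0.         430.02843649 199.96235641]
 [  0.           0.           1.        ]] [[-1.67034695e-04 -9.99584230e-01 -2.88329586e-02]
 [-9.81557666e-01  5.67577360e-03 -1.91082007e-01]
 [ 1.91166210e-01  2.82692943e-02 -9.81150512e-01]] [  8.28364471 531.47456372 796.46667722]
```

View pics/top0.png

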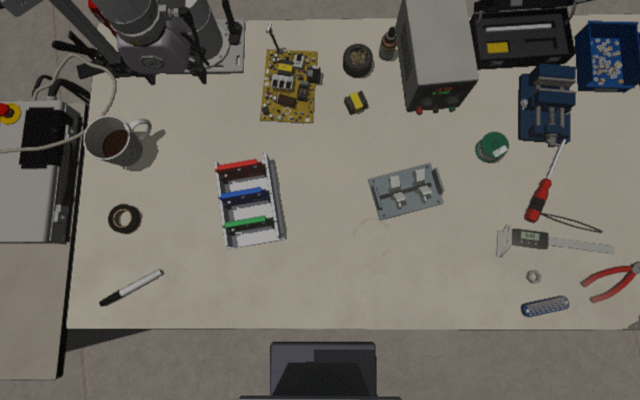

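View pics/side0.png

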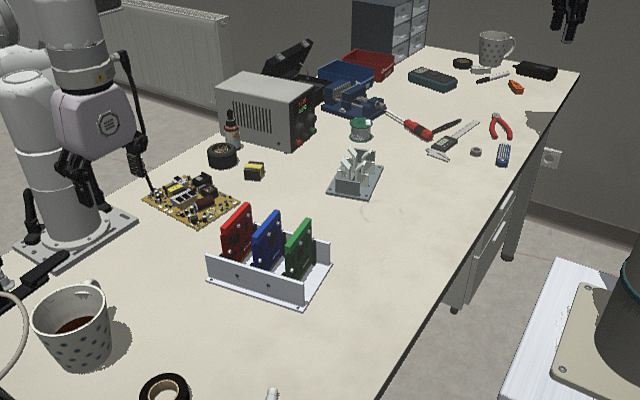

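The top view shows the blue bar at about (243,195) between red (237,166) and green (247,222), with the stand at about (405,190). The side view has the blue card at about (268,238) and the stand at (355,173). The gripper is at the top right.

```bash
python3 - <<'E'
import cv2,numpy as np
a=cv2.imread("pics/top0.png");b=cv2.imread("pics/side0.png")
c=lambda i,x,y,w,h:cv2.resize(i[y:y+h,x:x+w],(400,300),interpolation=cv2.INTER_NEAREST)
o=np.vstack([np.hstack([c(a,205,148,100,75+0),c(a,360,150,100,75)]),np.hstack([c(b,220,190,120,90),c(b,310,130,100,75)])])
cv2.imwrite("pics/crop0.png",o)
E
```

```text
(no output)
```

View pics/crop0.png

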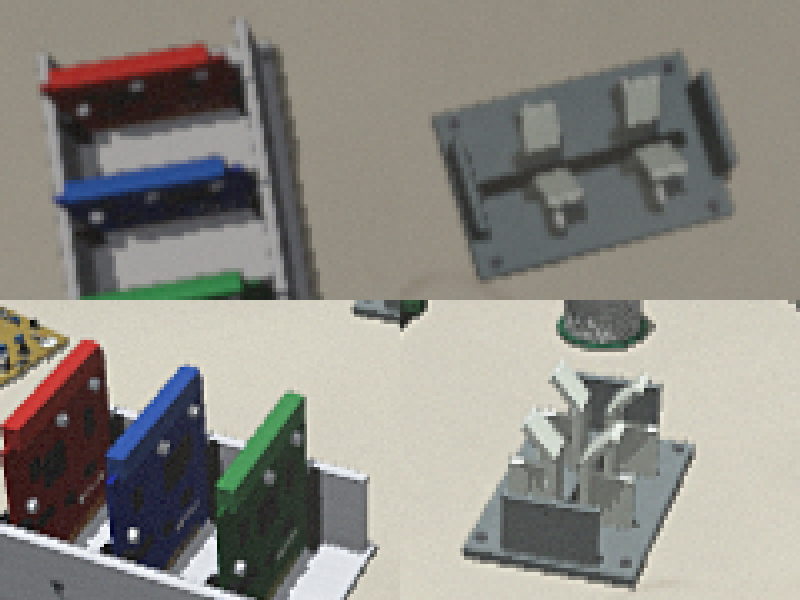

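The crop shows the blue bar's bright top face (about x 221–261, y 187–199 in the top image). It also shows the stand base corners at about (368,179), (430,163), (443,202) and (381,219).

```bash
cat > h.py <<'E'
import cv2,numpy as np
from cell import monitor,cams,ctrl
def ray(im,uv,z):
    R,t,K=im["R"],im["t"],im["K"];C=-R.T@t
    d=R.T@np.linalg.inv(K)@np.array([uv[0],uv[1],1.]);return C+d*(z-C[2])/d[2]
def big(m,roi):
    z=np.zeros_like(m);x,y,w,h=roi;z[y:y+h,x:x+w]=m[y:y+h,x:x+w]
    return max(cv2.findContours(z,cv2.RETR_EXTERNAL,cv2.CHAIN_APPROX_NONE)[0],key=cv2.contourArea)
def rect(im,c,z):
    p=np.array([ray(im,q[0],z)[:2] for q in c],np.float32);r=cv2.minAreaRect(p)
    b=cv2.boxPoints(r);e=[b[1]-b[0],b[2]-b[1]];l=max(e,key=np.linalg.norm)
    return np.round(r[0],1),np.round(sorted(r[1]),1),round(float(np.degrees(np.arctan2(l[1],l[0]))%180),1)
E
python3 - <<'E'
from h import *
for n in("top","side"):
    im=cams.get_image(n);c=im["color"];h=cv2.cvtColor(c,cv2.COLOR_BGR2HSV)
    print(n,"C",-im["R"].T@im["t"])
    roi=(205,148,85,95) if n=="top" else (200,195,130,100)
    for nm,lo,hi in(("b",105,125),("g",50,75),("r",0,8)):
        for v in (110,140,160):
            m=cv2.inRange(h,(lo,150,v),(hi,255,255))
            try: print(nm,v,rect(im,big(m,roi),106))
            except ValueError: pass
    if n=="top":
        print(h[188,240],c[210,385],c[175,375],c[150,400],c[178,393])
        m=((c.max(2)<150)&(c.max(2).astype(int)-c[...,2]>=8)).astype(np.uint8)*255
        m=cv2.morphologyEx(m,cv2.MORPH_CLOSE,np.ones((9,9)))
        k=big(m,(355,150,100,75));print(cv2.boundingRect(k),cv2.contourArea(k),rect(im,k,8))
        for q in((368,179),(430,163),(443,202),(381,219)):print(ray(im,q,8))
E
```

```text
top C [369.41680018 -17.25187956 883.24775628]
b 110 (array([535.8, 142.3]), array([ 8.7, 73.7]), 98.4)
b 140 (array([536.2, 143.2]), array([ 6.2, 71.7]), 99.6)
g 110 (array([481.9, 132.1]), array([ 6.7, 70.5]), 99.0)
r 110 (array([590. , 151.7]), array([ 9.4, 74.7]), 99.3)
r 140 (array([590.8, 150.9]), array([ 7.7, 72.9]), 99.8)
r 160 (array([590.7, 151.7]), array([ 6.1, 70.8]), 99.3)
[ 15   6 164] [104 103  95] [128 139 145] [126 140 145] [145 152 149]
(370, 164, 73, 55) 1844.0 (array([ 559.5, -185. ]), array([ 85.8, 142.4]), 104.6)
[ 583.86138901 -104.25507996    8.        ]
[ 617.3597037 -234.4154997    8.       ]
[ 534.15391846 -256.66775499    8.        ]
[ 499.44773136 -128.76395538    8.        ]
side C [120.71491018 621.19556635 581.48206759]
b 110 (array([533.9, 144.9]), array([ 9.9, 75.1]), 99.7)
b 140 (array([533.8, 144.6]), array([ 8.7, 74.5]), 99.4)
b 160 (array([534.1, 144.3]), array([ 8. , 73.9]), 99.6)
g 110 (array([482.2, 141.3]), array([0., 0.]), 0.0)
g 140 (array([482.2, 141.3]), array([0., 0.]), 0.0)
r 110 (array([587.5, 153.3]), array([ 8.7, 75.3]), 98.5)
r 140 (array([587.6, 153.3]), array([ 8.6, 75.3]), 98.5)
r 160 (array([587.6, 153.3]), array([ 8.5, 75.3]), 98.5)
```

Emit:
{"fn": "drive_tool", "kwargs": {
  "motion": [
    {"fingers": 0.45, "linear": [0.0284, -0.0281, 0], "twist": 0},
    {"fingers": 0.45, "linear": [0.0284, -0.0281, 0], "twist": 0},
    {"fingers": 0.45, "linear": [0.0284, -0.0281, 0], "twist": 0},
    {"fingers": 0.45, "linear": [0.0284, -0.0281, 0], "twist": 0},
    {"fingers": 0.45, "linear": [0.0284, -0.0281, 0], "twist": 0}
  ]
}}

```text
clock: 0.62
eef_pos: [355.5, -389.9, 192.7]
tool_rot: [-3.141, -0.0, 0.464]
force: [-0.0, -0.3, 0.9]
width: 38.3
gripper_force: 0.0
```

Emit:
{"fn": "drive_tool", "kwargs": {
  "motion": [
    {"fingers": 0.45, "linear": [0.0284, -0.0281, 0], "twist": 0},
    {"fingers": 0.45, "linear": [0.0284, -0.0281, 0], "twist": 0},
    {"fingers": 0.45, "linear": [0.0284, -0.0281, 0], "twist": 0},
    {"fingers": 0.45, "linear": [0.0284, -0.0281, 0], "twist": 0},
    {"fingers": 0.45, "linear": [0.0284, -0.0281, 0], "twist": 0}
  ]
}}

```text
clock: 1.03
eef_pos: [419.5, -200.7, 192.9]
tool_rot: [3.141, -0.0, 0.465]
force: [0.4, -0.3, -0.9]
width: 38.4
gripper_force: 0.0
```

Emit:
{"fn": "drive_tool", "kwargs": {
  "motion": [
    {"fingers": 0.45, "linear": [0, 0, 0], "twist": -0.12},
    {"fingers": 0.45, "linear": [0, 0, 0], "twist": -0.12},
    {"fingers": 0.45, "linear": [0, 0, 0], "twist": -0.12},
    {"fingers": 0.45, "linear": [0, 0, 0], "twist": -0.12},
    {"fingers": 0.45, "linear": [0, 0, 0], "twist": -0.12}
  ]
}}

```text
clock: 1.45
eef_pos: [419.3, -202.3, 192.8]
tool_rot: [3.142, 0.0, 1.071]
force: [0.1, -0.2, 0.1]
width: 38.3
gripper_force: 0.0
```

Emit:
{"fn": "drive_tool", "kwargs": {
  "motion": [
    {"fingers": 0.45, "linear": [0, 0, 0], "twist": -0.12},
    {"fingers": 0.45, "linear": [0, 0, 0], "twist": -0.12},
    {"fingers": 0.45, "linear": [0, 0, 0], "twist": -0.12},
    {"fingers": 0.45, "linear": [0, 0, 0], "twist": -0.12},
    {"fingers": 0.45, "linear": [0, 0, 0], "twist": -0.12}
  ]
}}

```text
clock: 1.87
eef_pos: [419.2, -202.6, 192.8]
tool_rot: [-3.142, 0.0, 1.671]
force: [0.6, -0.3, 0.0]
width: 38.4
gripper_force: 0.0
```

Emit:
{"fn": "drive_tool", "kwargs": {
  "motion": [
    {"fingers": 0.45, "linear": [0, 0, 0], "twist": -0.064},
    {"fingers": 0.45, "linear": [0.035, 0.0185, 0], "twist": 0},
    {"fingers": 0.45, "linear": [0.035, 0.0185, 0], "twist": 0},
    {"fingers": 0.45, "linear": [0.035, 0.0185, 0], "twist": 0},
    {"fingers": 0.45, "linear": [0.035, 0.0185, 0], "twist": 0}
  ]
}}

```text
clock: 2.28
eef_pos: [470.6, -51.4, 192.9]
tool_rot: [3.141, 0.0, 1.727]
force: [0.7, 0.0, 0.1]
width: 38.4
gripper_force: 0.0
```

Emit:
{"fn": "drive_tool", "kwargs": {
  "motion": [
    {"fingers": 0.45, "linear": [0.035, 0.0185, 0], "twist": 0},
    {"fingers": 0.45, "linear": [0.035, 0.0185, 0], "twist": 0},
    {"fingers": 0.45, "linear": [0.035, 0.0185, 0], "twist": 0},
    {"fingers": 0.45, "linear": [0.035, 0.0185, 0], "twist": 0},
    {"fingers": 0.45, "linear": [0.035, 0.0185, 0], "twist": 0}
  ]
}}

```text
clock: 2.7
eef_pos: [534.4, 136.5, 192.8]
tool_rot: [-3.142, 0.0, 1.729]
force: [1.1, -0.5, -0.6]
width: 38.2
gripper_force: 0.0
```

```bash
python3 - <<'E'
from h import *
s=monitor.read_state();p=s["eef_pos"];y=s["tool_rot"][2];print(p,s["tool_rot"])
d=np.array([535.,143.5])-p[:2];print("tool x,y mm",d@[np.cos(y),np.sin(y)],d@[np.sin(y),-np.cos(y)])
E
```

```text
[534.44029261 136.48579846 192.80487465] [-3.14156078e+00  3.17771631e-04  1.72868360e+00]
tool x,y mm 6.8389526513412315 1.6556032800571938
```

Emit:
{"fn": "drive_tool", "kwargs": {
  "motion": [
    {"fingers": 0.45, "linear": [0.0068, 0.0017, 0.02], "twist": -0.006},
    {"fingers": 0.45, "linear": [0, 0, 0.03], "twist": 0},
    {"fingers": 0.45, "linear": [0, 0, 0.015], "twist": 0},
    {"fingers": 0.45, "linear": [0, 0, 0], "twist": 0}
  ]
}}

```text
clock: 3.03
eef_pos: [532.0, 141.0, 124.5]
tool_rot: [-3.135, 0.001, 1.736]
force: [-0.7, -0.4, 1.0]
width: 38.4
gripper_force: 0.0
```

```bash
python3 - <<'E'
from h import *
a=cams.get_image("top")["color"];b=cams.get_image("side")["color"]
print(monitor.read_state()["eef_pos"])
c=lambda i,x,y:cv2.resize(i[y:y+150,x:x+130],(390,450),interpolation=cv2.INTER_CUBIC)
cv2.imwrite("pics/c1.png",np.hstack([c(a,185,120),c(b,205,150)]))
E
```

```text
[534.64436028 141.60940235 127.73150286]
```

View pics/c1.png

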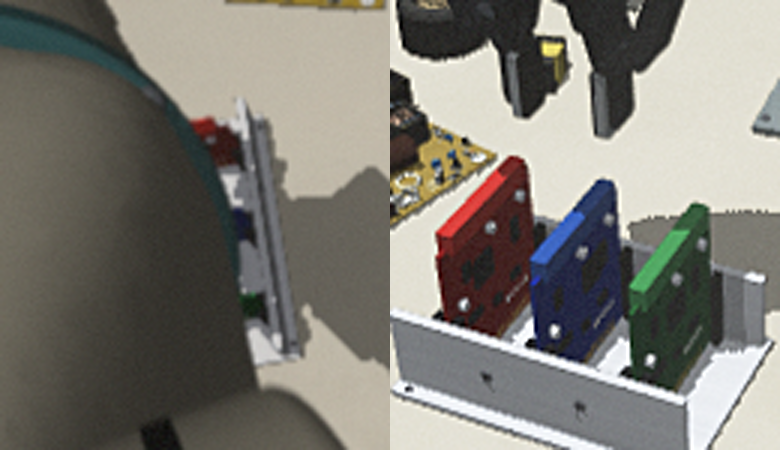

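The crop's right half shows the fingertips at about side px (248,188) and (277,195), above and behind the blue bar, whose middle is at (267,222). I'll check these against projection.

```bash
python3 - <<'E'
from h import *
im=cams.get_image("side");s=monitor.read_state();p=s["eef_pos"];print(p,s["tool_rot"])
def pr(X):
    q=im["K"]@(im["R"]@np.array(X)+im["t"]);return np.round(q[:2]/q[2],1)
y=s["tool_rot"][2];n=np.array([np.sin(y),-np.cos(y),0]);l=np.array([np.cos(y),np.sin(y),0])
for k in(-19,19):
  for w in(-11,11):
    print(k,w,pr(p+n*k+l*w),pr(p+n*k+l*w+[0,0,8]))
print("bar ctr",pr([535,143.5,106]))
E
```

```text
[535.45526188 141.81236989 128.59681437] [ 3.14041903e+00 -2.30718150e-04  1.73443099e+00]
-19 -11 [279.2 208.8] [278.9 204.6]
-19 11 [272.4 216.7] [272.1 212.4]
19 -11 [257.5 203.2] [257.1 199. ]
19 11 [250.4 210.9] [249.9 206.6]
bar ctr [265.4 222.3]
```

Emit:
{"fn": "drive_tool", "kwargs": {
  "motion": [
    {"fingers": 0.45, "linear": [0.0017, 0, 0.02], "twist": 0},
    {"fingers": 0.45, "linear": [0, 0, 0.018], "twist": 0},
    {"fingers": 0.45, "linear": [0, 0, 0], "twist": 0},
    {"fingers": 0.45, "linear": [0, 0, 0], "twist": 0}
  ]
}}

```text
clock: 3.52
eef_pos: [534.9, 143.2, 90.6]
tool_rot: [3.141, 0.0, 1.734]
force: [0.3, -0.1, 1.0]
width: 38.1
gripper_force: 0.0
```

```bash
python3 - <<'E'
from h import *
im=cams.get_image("side");b=im["color"].copy();s=monitor.read_state();p=s["eef_pos"];print(p,s["tool_rot"],s["force"])
b=cv2.resize(b[150:290,200:340],(600,600),interpolation=cv2.INTER_CUBIC);f=600/140
def pr(X):
    q=im["K"]@(im["R"]@np.array(X)+im["t"]);return tuple(int(v) for v in (q[:2]/q[2]-[200,150])*f)
y=s["tool_rot"][2];n=np.array([np.sin(y),-np.cos(y),0]);l=np.array([np.cos(y),np.sin(y),0])
for k in(-19,19):
  for w in(-11,11): cv2.circle(b,pr(p+n*k+l*w),4,(255,0,255),-1)
cv2.imwrite("pics/c2.png",b)
E
```

```text
[535.50193276 143.49682406  91.22073101] [ 3.13955849e+00 -2.69354811e-04  1.73427525e+00] [0.24337195 0.42763839 0.13557604]
```

View pics/c2.png

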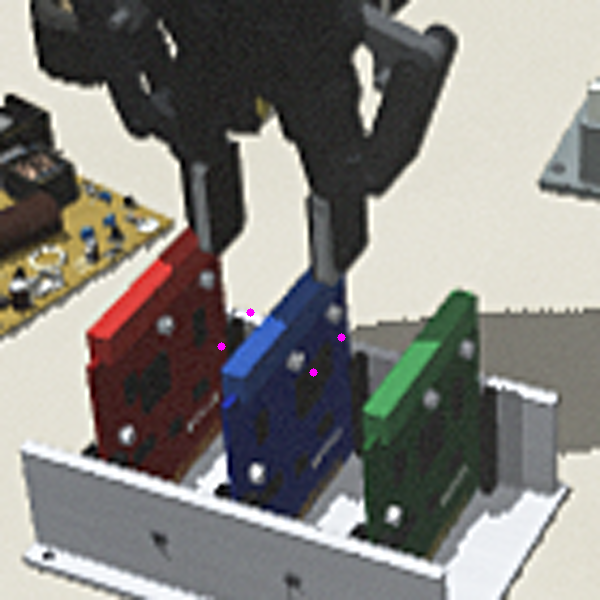

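The picture shows the finger bottoms at crop (315,280) and (213,250), about 22 px above the projected TCP points (magenta). They do not touch anything. I'll compare with the start view, where the gripper is at another depth.

```bash
python3 - <<'E'
from h import *
im=cams.get_image("side")
def pr(X):
    q=im["K"]@(im["R"]@np.array(X)+im["t"]);return np.round(q[:2]/q[2],1)
p=np.array([291,-580.4,191.9]);y=.465;n=np.array([np.sin(y),-np.cos(y),0]);l=np.array([np.cos(y),np.sin(y),0])
for z in(0,13,40,54): print(z,[pr(p+n*k+l*w+[0,0,z]) for k in(-43,43) for w in (-11,11)])
b=cv2.imread("pics/side0.png")
g=b[0:60,530:610].max(2)<70
for v in range(0,60,4): print(v,''.join('#' if t else '.' for t in g[v]))
E
```

```text
0 [array([563.8,  66.5]), array([553. ,  66.2]), array([553.1,  53.2]), array([543. ,  52.9])]
13 [array([565.4,  60.5]), array([554.5,  60.2]), array([554.5,  47.5]), array([544.4,  47.2])]
40 [array([568.8,  47.9]), array([557.8,  47.6]), array([557.6,  35.5]), array([547.3,  35.2])]
54 [array([570.7,  41.2]), array([559.6,  40.9]), array([559.2,  29.1]), array([548.9,  28.9])]
0 ......................#####################################.....................
4 ......................####################################......................
8 .......................##################################.......................
12 ........................################################........................
16 .......................###########..#########.#########.........................
20 ......................###########...###################.........................
24 .....................###########...##############...............................
28 ....................###########...##.##########.................................
32 .................................##.##########..................................
36 ................................#..##########...................................
40 ...............................#..##########....................................
44 ................................................................................
48 ................................................................................
52 ................................................................................
56 ................................................................................
```

The start view agrees: the visible fingertips sit about 40 mm higher than the reported TCP at both depths. Going lower at the card's middle is clear either way, so I'll descend in steps while watching the force.

Emit:
{"fn": "drive_tool", "kwargs": {
  "motion": [
    {"fingers": 0.45, "linear": [0, 0, 0.01], "twist": 0},
    {"fingers": 0.45, "linear": [0, 0, 0.01], "twist": 0},
    {"fingers": 0.45, "linear": [0, 0, 0.008], "twist": 0},
    {"fingers": 0.45, "linear": [0, 0, 0], "twist": 0}
  ]
}}

```text
clock: 3.95
eef_pos: [533.1, 142.8, 59.9]
tool_rot: [-3.138, 0.001, 1.735]
force: [-0.1, 0.5, -0.1]
width: 38.2
gripper_force: 0.0
```

Emit:
{"fn": "drive_tool", "kwargs": {
  "motion": [
    {"fingers": 0.45, "linear": [0, 0, 0.006], "twist": 0},
    {"fingers": 0.45, "linear": [0, 0, 0.006], "twist": 0},
    {"fingers": 0.45, "linear": [0, 0, 0.005], "twist": 0},
    {"fingers": 0.45, "linear": [0, 0, 0], "twist": 0}
  ]
}}

```text
clock: 4.28
eef_pos: [533.7, 143.1, 43.7]
tool_rot: [-3.14, 0.0, 1.735]
force: [0.3, 0.2, -0.0]
width: 38.7
gripper_force: 0.0
```

```bash
python3 - <<'E'
from h import *
im=cams.get_image("side");b=im["color"];s=monitor.read_state();p=s["eef_pos"];print(p,s["tool_rot"],s["force"])
cv2.imwrite("pics/c3.png",cv2.resize(b[150:290,200:340],(600,600),interpolation=cv2.INTER_CUBIC))
E
```

```text
[534.0602575  143.26436864  44.1864159 ] [-3.14042796e+00  1.75313825e-04  1.73485296e+00] [-0.12012391  0.1976167  -0.12387593]
```

View pics/c3.png

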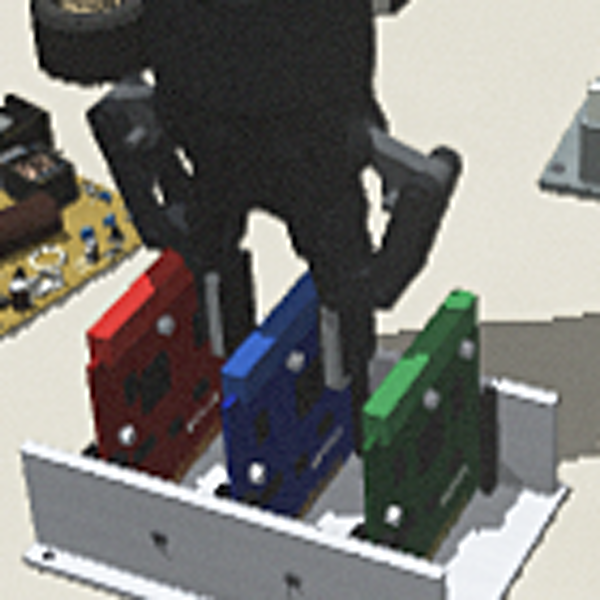

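The pads straddle the blue bar. Their tips are at crop (213,352) and (335,387), about mid-bar height in reality, and clear of red and green. Closing now.

Emit:
{"fn": "drive_tool", "kwargs": {
  "motion": [
    {"fingers": 0, "linear": [0, 0, 0], "twist": 0},
    {"fingers": 0, "linear": [0, 0, 0], "twist": 0},
    {"fingers": 0, "linear": [0, 0, 0], "twist": 0},
    {"fingers": 0, "linear": [0, 0, 0], "twist": 0},
    {"fingers": 0, "linear": [0, 0, 0], "twist": 0}
  ]
}}

```text
clock: 4.75
eef_pos: [534.9, 143.5, 45.2]
tool_rot: [3.141, -0.0, 1.735]
force: [-0.6, -0.4, 2.9]
width: 8.8
gripper_force: 59.9
```

Emit:
{"fn": "drive_tool", "kwargs": {
  "motion": [
    {"fingers": 0, "linear": [0, 0, 0], "twist": 0},
    {"fingers": 0, "linear": [0, 0, -0.004], "twist": 0},
    {"fingers": 0, "linear": [0, 0, -0.004], "twist": 0},
    {"fingers": 0, "linear": [0, 0, -0.004], "twist": 0},
    {"fingers": 0, "linear": [0, 0, 0], "twist": 0}
  ]
}}

```text
clock: 5.17
eef_pos: [535.0, 143.5, 57.7]
tool_rot: [3.14, -0.0, 1.735]
force: [0.1, -0.3, -0.4]
width: 8.6
gripper_force: 59.5
```

Emit:
{"fn": "drive_tool", "kwargs": {
  "motion": [
    {"fingers": 0, "linear": [0, 0, -0.01], "twist": 0},
    {"fingers": 0, "linear": [0, 0, -0.015], "twist": 0},
    {"fingers": 0, "linear": [0, 0, -0.015], "twist": 0},
    {"fingers": 0, "linear": [0, 0, -0.015], "twist": 0},
    {"fingers": 0, "linear": [0, 0, -0.015], "twist": 0}
  ]
}}

```text
clock: 5.58
eef_pos: [534.3, 143.3, 128.1]
tool_rot: [-3.142, -0.0, 1.735]
force: [0.7, 0.4, -1.1]
width: 8.7
gripper_force: 59.5
```

Emit:
{"fn": "drive_tool", "kwargs": {
  "motion": [
    {"fingers": 0, "linear": [0, 0, -0.015], "twist": 0},
    {"fingers": 0, "linear": [0, 0, -0.015], "twist": 0},
    {"fingers": 0, "linear": [0, 0, -0.015], "twist": 0},
    {"fingers": 0, "linear": [0, 0, 0], "twist": 0}
  ]
}}

```text
clock: 5.92
eef_pos: [536.4, 144.2, 175.1]
tool_rot: [3.136, -0.001, 1.735]
force: [-0.0, 0.5, -1.2]
width: 8.8
gripper_force: 59.5
```

```bash
python3 - <<'E'
from h import *
im=cams.get_image("side");b=im["color"];s=monitor.read_state();p=s["eef_pos"];print(p,s["tool_rot"],s["force"],s["width"])
cv2.imwrite("pics/c4.png",cv2.resize(b[80:290,200:410],(600,600),interpolation=cv2.INTER_CUBIC))
h=cv2.cvtColor(b,cv2.COLOR_BGR2HSV);
k=big(cv2.inRange(h,(105,150,110),(125,255,255)),(200,100,150,200));print(cv2.boundingRect(k),cv2.contourArea(k))
E
```

```text
[535.57031032 143.790893   173.52336537] [ 3.13800946e+00 -4.50392711e-04  1.73463279e+00] [-0.14434894 -0.04866895 -1.44119074] 8.730564475165389
(243, 152, 14, 11) 59.0
```

View pics/c4.png

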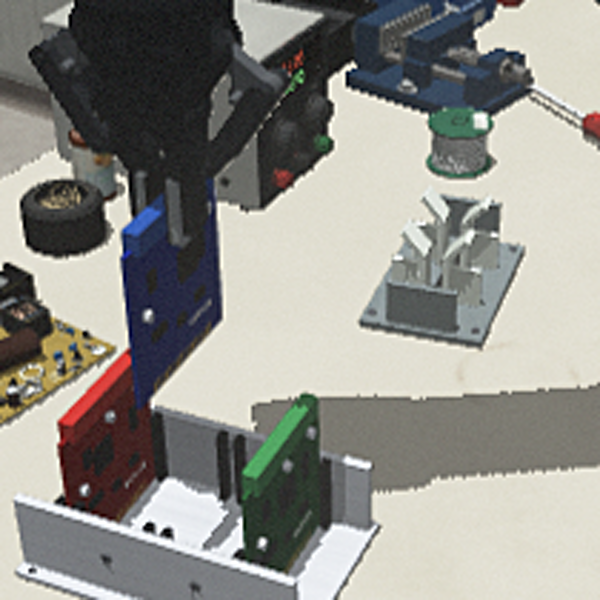

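The side view shows the blue card held upright and clear of the rack, with red and green still seated. The stand base corners are at about side px (382,166), (368,201) and (326,194).

```bash
python3 - <<'E'
from h import *
side=cams.get_image("side");top=cams.get_image("top")
q=[ray(side,u,6)[:2] for u in((382,165.8),(368,201.1),(326,193.8))]
print("side corners",np.round(q,1),"ctr from diag",(q[0]+q[2])/2)
a=cv2.imread("pics/top0.png");g=cv2.cvtColor(a,cv2.COLOR_BGR2GRAY)
# darkest pixel per column inside the base = slot
P=[]
for u in range(384,428):
    c=205-(u-368)*.26-8; r=g[int(c-7):int(c+8),u];v=int(c-7)+int(r.argmin())
    if r.min()<75:P.append((u,v))
P=np.array(P,np.float32);vx,vy,x0,y0=cv2.fitLine(P,cv2.DIST_HUBER,0,.01,.01).ravel()
print(len(P),vx,vy,x0,y0)
e=[ray(top,(u,y0+(u-x0)*vy/vx),8)[:2] for u in(380,430)];d=e[0]-e[1];print("slot",e,np.degrees(np.arctan2(d[1],d[0])))
print("white guides:");w=cv2.inRange(a,(150,155,155),(255,255,255))
w=w[150:225,360:460];n,_,st,ce=cv2.connectedComponentsWithStats(w)
for i in range(1,n):
    if st[i,4]>15:print(st[i,4],ce[i]+[360,150],ray(top,ce[i]+[360,150],62)[:2])
E
```

```text
side corners [[ 532.5 -257. ]
 [ 493.5 -121.1]
 [ 577.4  -98.4]] ctr from diag [ 554.91373298 -177.72077562]
44 0.9619948 -0.27306774 405.27255 189.58159
slot [array([ 545.91950351, -128.08538351]), array([ 575.33161484, -232.26125946])] 105.76603457122273
white guides:
```

Emit:
{"fn": "drive_tool", "kwargs": {
  "motion": [
    {"fingers": 0, "linear": [-0.02, -0.002, 0], "twist": 0},
    {"fingers": 0, "linear": [-0.03, -0.003, 0], "twist": 0},
    {"fingers": 0, "linear": [-0.035, -0.0035, 0], "twist": 0},
    {"fingers": 0, "linear": [-0.035, -0.0035, 0], "twist": 0},
    {"fingers": 0, "linear": [-0.035, -0.0035, 0], "twist": 0}
  ]
}}

```text
clock: 6.48
eef_pos: [543.4, -13.5, 170.5]
tool_rot: [-3.139, -0.0, 1.736]
force: [0.6, 0.0, 0.2]
width: 8.6
gripper_force: 59.5
```

Emit:
{"fn": "drive_tool", "kwargs": {
  "motion": [
    {"fingers": 0, "linear": [-0.035, -0.0035, 0], "twist": 0},
    {"fingers": 0, "linear": [-0.035, -0.0035, 0], "twist": 0},
    {"fingers": 0, "linear": [-0.035, -0.0035, 0], "twist": 0},
    {"fingers": 0, "linear": [-0.035, -0.0035, 0], "twist": 0},
    {"fingers": 0, "linear": [-0.02, -0.002, 0], "twist": 0}
  ]
}}

```text
clock: 6.9
eef_pos: [553.3, -177.9, 170.2]
tool_rot: [-3.139, 0.001, 1.73]
force: [0.2, -0.7, -1.3]
width: 8.7
gripper_force: 59.5
```

Emit:
{"fn": "drive_tool", "kwargs": {
  "motion": [
    {"fingers": 0, "linear": [-0.008, 0, 0], "twist": 0},
    {"fingers": 0, "linear": [0, 0, 0], "twist": -0.05},
    {"fingers": 0, "linear": [0, 0, 0], "twist": -0.05},
    {"fingers": 0, "linear": [0, 0, 0], "twist": 0}
  ]
}}

```text
clock: 7.23
eef_pos: [555.7, -179.0, 170.8]
tool_rot: [-3.14, -0.002, 1.837]
force: [-1.0, 1.8, -0.2]
width: 8.6
gripper_force: 59.5
```

```bash
cat > d.py <<'E'
from h import *
s=monitor.read_state();p=s["eef_pos"];y=s["tool_rot"][2];print(p,s["tool_rot"],s["width"])
d=np.array([557.5,-180])-p[:2];print("tool x,y mm",d@[np.cos(y),np.sin(y)],d@[np.sin(y),-np.cos(y)])
E
python3 d.py; python3 - <<'E'
from h import *
a=cams.get_image("side")["color"];b=cams.get_image("top")["color"]
cv2.imwrite("pics/c5.png",np.hstack([cv2.resize(i,(400,520),interpolation=cv2.INTER_CUBIC) for i in(a[90:220,300:400],b[120:250,350:450])]))
E
```

```text
[ 555.65481228 -178.97009361  170.811041  ] [-3.14045653e+00 -2.14000211e-03  1.83715868e+00] 8.594135949569607
tool x,y mm -1.4792838921941405 1.5090208892188455
```

View pics/c5.png

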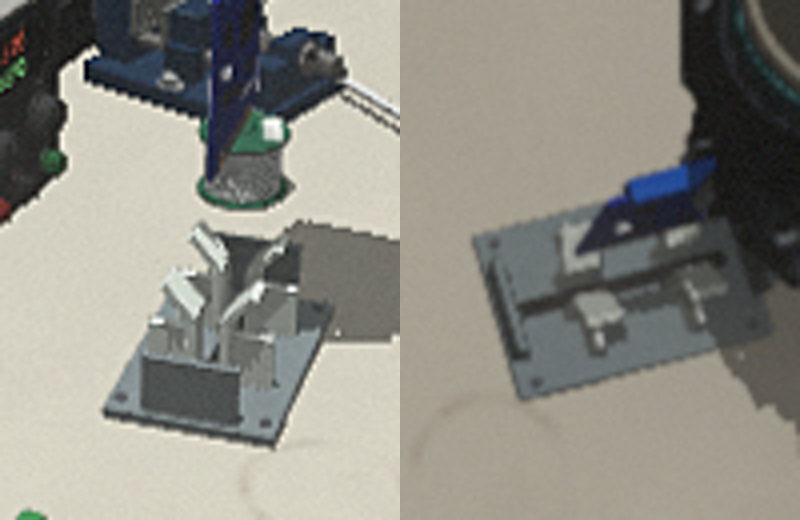

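The side half shows the card's bottom edge from crop (210,182) to (250,112), above the stand slot. The top half shows the card's +y bottom corner at crop (577,252).

```bash
python3 - <<'E'
from h import *
S=cams.get_image("side");T=cams.get_image("top")
A=lambda im,x,y,ox,oy,z:np.round(ray(im,(ox+x/4,oy+y/4),z),1)
print("pred +y corner",np.array([555.65,-178.97])+45*np.array([np.cos(1.837),np.sin(1.837)]))
print("side +y corner",A(S,210,182,300,90,131.6),"-y",A(S,253,112,300,90,131.6))
print("top +y corner",A(T,577-400,252,350,120,131.6))
# guide upper edges (z 67): side & top
for n,q in(("far+y",(165,280)),("far+y r",(185,272)),("far+y in",(205,315)),("near+y",(262,283))):print(n,A(S,*q,300,90,67))
for n,q in(("far+y tl",(160,222)),("far+y tr",(185,222)),("near+y bl",(188,345)),("near +y br",(206,348)),("far-y",(290,232)),("near-y",(300,325))):print(n,A(T,*q,350,120,67))
print("slot",[A(T,*q,350,120,8) for q in((120,305),(320,257))])
E
```

```text
pred +y corner [ 543.81181696 -135.55505531]
side +y corner [ 541.3 -135.5  131.6] -y [ 560.9 -213.   131.6]
top +y corner [ 545.9 -138.5  131.6]
far+y [ 568.  -140.7   67. ]
far+y r [ 563.6 -152.9   67. ]
far+y in [ 534.2 -122.1   67. ]
near+y [ 525.6 -163.9   67. ]
far+y tl [ 576.1 -141.2   67. ]
far+y tr [ 576.  -153.3   67. ]
near+y bl [ 515.2 -152.5   67. ]
near +y br [ 513.7 -161.1   67. ]
far-y [ 570.6 -203.8   67. ]
near-y [ 524.7 -206.4   67. ]
slot [array([ 547. , -128.1,    8. ]), array([ 571.7, -232.1,    8. ])]
```

Emit:
{"fn": "drive_tool", "kwargs": {
  "motion": [
    {"fingers": 0, "linear": [-0.0015, 0.002, 0.01], "twist": 0},
    {"fingers": 0, "linear": [0, 0, 0.02], "twist": 0},
    {"fingers": 0, "linear": [0, 0, 0.02], "twist": 0},
    {"fingers": 0, "linear": [0, 0, 0.018], "twist": 0},
    {"fingers": 0, "linear": [0, 0, 0], "twist": 0}
  ]
}}

```text
clock: 7.85
eef_pos: [555.5, -180.6, 99.9]
tool_rot: [-3.135, -0.004, 1.835]
force: [-1.3, -0.3, -1.0]
width: 8.7
gripper_force: 59.4
```

Emit:
{"fn": "drive_tool", "kwargs": {
  "motion": [
    {"fingers": 0, "linear": [0, 0, 0.004], "twist": 0},
    {"fingers": 0, "linear": [0, 0, 0.004], "twist": 0},
    {"fingers": 0, "linear": [0, 0, 0.004], "twist": 0},
    {"fingers": 0, "linear": [0, 0, 0], "twist": 0},
    {"fingers": 0, "linear": [0, 0, 0], "twist": 0}
  ]
}}

```text
clock: 8.27
eef_pos: [558.8, -181.5, 92.2]
tool_rot: [3.141, 0.0, 1.835]
force: [-0.7, 0.0, -1.4]
width: 8.7
gripper_force: 59.4
```

```bash
python3 d.py; python3 - <<'E'
from h import *
print(monitor.read_state()["force"])
a=cams.get_image("side")["color"];b=cams.get_image("top")["color"]
cv2.imwrite("pics/c6.png",np.hstack([cv2.resize(i,(400,520),interpolation=cv2.INTER_CUBIC) for i in(a[90:220,300:400],b[120:250,350:450])]))
E
```

```text
[ 558.75372609 -181.46526444   92.22910454] [3.14100042e+00 4.13097144e-04 1.83464653e+00] 8.69107168724056
tool x,y mm 1.7415271003729231 -0.8281982563972399
[-0.65881793  0.01806731 -1.42583799]
```

View pics/c6.png

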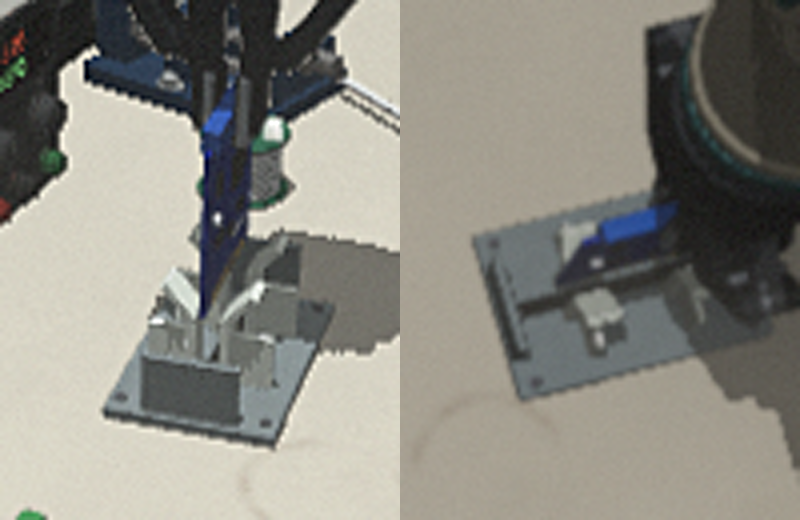

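The card's bottom edge is in the funnel at side crop (203,315), lined up with the gap between the guides, and there is no contact force. I'll lower it slowly.

Emit:
{"fn": "drive_tool", "kwargs": {
  "motion": [
    {"fingers": 0, "linear": [0.0015, 0, 0.003], "twist": 0},
    {"fingers": 0, "linear": [0, 0, 0.004], "twist": 0},
    {"fingers": 0, "linear": [0, 0, 0.004], "twist": 0},
    {"fingers": 0, "linear": [0, 0, 0], "twist": 0}
  ]
}}

```text
clock: 8.7
eef_pos: [557.3, -179.8, 79.8]
tool_rot: [-3.14, -0.001, 1.835]
force: [0.8, -0.3, -0.7]
width: 8.5
gripper_force: 59.4
```

Emit:
{"fn": "drive_tool", "kwargs": {
  "motion": [
    {"fingers": 0, "linear": [0, 0, 0.003], "twist": 0},
    {"fingers": 0, "linear": [0, 0, 0.003], "twist": 0},
    {"fingers": 0, "linear": [0, 0, 0.003], "twist": 0},
    {"fingers": 0, "linear": [0, 0, 0], "twist": 0},
    {"fingers": 0, "linear": [0, 0, 0], "twist": 0}
  ]
}}

```text
clock: 9.12
eef_pos: [557.9, -179.9, 71.5]
tool_rot: [-3.141, -0.0, 1.835]
force: [-0.6, 0.2, 0.2]
width: 9.0
gripper_force: 59.4
```

Emit:
{"fn": "drive_tool", "kwargs": {
  "motion": [
    {"fingers": 0, "linear": [0, 0, 0.004], "twist": 0},
    {"fingers": 0, "linear": [0, 0, 0.004], "twist": 0},
    {"fingers": 0, "linear": [0, 0, 0.004], "twist": 0},
    {"fingers": 0, "linear": [0, 0, 0.004], "twist": 0},
    {"fingers": 0, "linear": [0, 0, 0], "twist": 0}
  ]
}}

```text
clock: 9.53
eef_pos: [557.3, -179.8, 54.8]
tool_rot: [-3.14, -0.001, 1.835]
force: [-0.4, -0.1, -1.3]
width: 8.7
gripper_force: 59.4
```

Emit:
{"fn": "drive_tool", "kwargs": {
  "motion": [
    {"fingers": 0, "linear": [0, 0, 0.002], "twist": 0},
    {"fingers": 0, "linear": [0, 0, 0.002], "twist": 0},
    {"fingers": 0, "linear": [0, 0, 0.002], "twist": 0},
    {"fingers": 0, "linear": [0, 0, 0], "twist": 0},
    {"fingers": 0, "linear": [0, 0, 0], "twist": 0}
  ]
}}

```text
clock: 9.95
eef_pos: [558.0, -179.9, 49.7]
tool_rot: [-3.141, -0.0, 1.835]
force: [0.1, 1.0, -0.2]
width: 8.6
gripper_force: 59.4
```

Emit:
{"fn": "drive_tool", "kwargs": {
  "motion": [
    {"fingers": 0, "linear": [0, 0, 0.001], "twist": 0},
    {"fingers": 0, "linear": [0, 0, 0.001], "twist": 0},
    {"fingers": 0, "linear": [0, 0, 0], "twist": 0},
    {"fingers": 0, "linear": [0, 0, 0], "twist": 0}
  ]
}}

```text
clock: 10.28
eef_pos: [558.1, -179.9, 47.8]
tool_rot: [3.142, -0.0, 1.835]
force: [0.3, 0.4, -0.6]
width: 9.0
gripper_force: 59.4
```

Emit:
{"fn": "drive_tool", "kwargs": {
  "motion": [
    {"fingers": 0, "linear": [0, 0, 0.001], "twist": 0},
    {"fingers": 0, "linear": [0, 0, 0], "twist": 0},
    {"fingers": 0, "linear": [0, 0, 0], "twist": 0}
  ]
}}

```text
clock: 10.53
eef_pos: [558.6, -179.9, 47.3]
tool_rot: [3.141, 0.0, 1.835]
force: [0.0, -0.1, 4.2]
width: 8.7
gripper_force: 60.0
```

Touched the bottom with 4 N upward at the expected height, so I'll open and then rise.

Emit:
{"fn": "drive_tool", "kwargs": {
  "motion": [
    {"fingers": 0.15, "linear": [0, 0, 0], "twist": 0},
    {"fingers": 0.3, "linear": [0, 0, 0], "twist": 0},
    {"fingers": 0.5, "linear": [0, 0, 0], "twist": 0},
    {"fingers": 0.6, "linear": [0, 0, 0], "twist": 0},
    {"fingers": 0.6, "linear": [0, 0, 0], "twist": 0}
  ]
}}

```text
clock: 10.95
eef_pos: [558.0, -179.9, 46.7]
tool_rot: [-3.141, -0.0, 1.835]
force: [0.1, 0.2, -0.3]
width: 51.1
gripper_force: 0.0
```

Emit:
{"fn": "drive_tool", "kwargs": {
  "motion": [
    {"fingers": 0.6, "linear": [0, 0, -0.01], "twist": 0},
    {"fingers": 0.6, "linear": [0, 0, -0.02], "twist": 0},
    {"fingers": 0.6, "linear": [0, 0, -0.03], "twist": 0},
    {"fingers": 0.6, "linear": [0, 0, -0.035], "twist": 0},
    {"fingers": 0.6, "linear": [0, 0, -0.035], "twist": 0}
  ]
}}

```text
clock: 11.37
eef_pos: [557.5, -179.6, 178.6]
tool_rot: [-3.141, -0.001, 1.835]
force: [0.9, 0.6, 0.0]
width: 51.4
gripper_force: 0.0
```

Emit:
{"fn": "drive_tool", "kwargs": {
  "motion": [
    {"fingers": 0.6, "linear": [0, 0, -0.02], "twist": 0},
    {"fingers": 0.6, "linear": [-0.035, 0, 0], "twist": 0},
    {"fingers": 0.6, "linear": [-0.035, 0, 0], "twist": 0},
    {"fingers": 0.6, "linear": [-0.035, 0, 0], "twist": 0},
    {"fingers": 0.6, "linear": [-0.035, 0, 0], "twist": 0}
  ]
}}

```text
clock: 11.78
eef_pos: [594.9, -316.6, 198.2]
tool_rot: [3.141, 0.001, 1.835]
force: [1.0, 0.3, 0.8]
width: 51.4
gripper_force: 0.0
```

```bash
python3 - <<'E'
from h import *
print(monitor.read_state()["force"])
a=cams.get_image("side")["color"];b=cams.get_image("top")["color"]
cv2.imwrite("pics/c7.png",np.hstack([cv2.resize(i,(400,400),interpolation=cv2.INTER_CUBIC) for i in(a[110:310,200:400],b[60:260,210:460])]))
E
```

```text
[0.96471769 0.31118892 0.83667341]
```

View pics/c7.png

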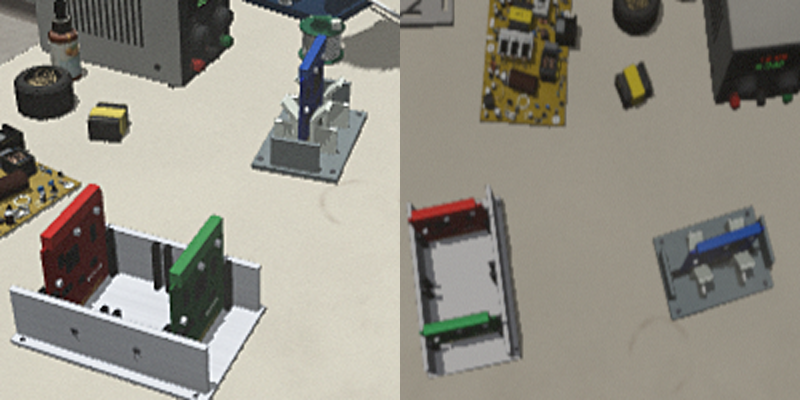

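The blue card stands upright in the stand's slot at side crop (312,90), red and green are still in the rack, and the gripper is clear.

```bash
python3 -c "
from cell import ctrl;print(ctrl.finish_job())"
```

```text
the job is handed in; nothing more can be done
None
```

The blue card is standing upright on the bottom of the stand's slot, released, with the green and red cards still in the rack, and the job is handed in at about 12 s on the robot's clock.

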